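Take the red thread from the soft-close thread box

TASK

Lift the clear flap of the thread box by its tab, reach in, take out the spool of red thread and stand it upright in the small cream tray. The flap sinks shut by itself once let go, so reach in while it is still up; leave the green spool standing in the box and finish with the flap fully shut.

Things in the scene. Friction and masses are not known exactly. Their poses are not given: they have to be found in the camera images.
- thread_box: Open wooden box fixed to the bench, outside 152 (x) x 242 (y) x 80 high, walls 7 thick, inner floor 6 above the bench. Origin at the centre of its underside; its front (the side without the hinge) looks along its own -x, z up. The two spools stand side by side in it, about 50 either side of the middle along y (either colour on either side), about 95 in front of the hinge line; both can be seen through the flap.
- flap_hinge (a point): Middle of the flap's hinge line, on the back top edge of the box, 76 behind the box's origin along its x and 80 above the bench; the hinge line runs along the box's y. Axes as the box's.
- flap (a joint): Flap angle: 0 shut on the rim, grows as its front edge rises, stop at 1.52 rad; it never stays open. A clear sheet in a pale wooden frame, 155 from hinge to front edge, 242 wide, 8 thick, 0.16 kg. Soft-close (0.85 N m s/rad): let go at 1.35 rad it sinks to 1.2 in 4 to 5 s and is shut after about 16 s, later from nearer the stop; it may lean on the hand. Raising it in 3 s takes 4 N at the tab.
- flap_tab (a point): Centre of the dark wooden pull tab at the middle of the flap's front edge: an upright fin 12 thick (along the box's y), 40 long, standing 34 above the flap, to be pinched from above across its thickness. It turns with the flap; when shut it is 165 from the hinge line along the box's -x and 26 above it, so 106 above the bench. Axes turn with the flap.
- spool_red_centre (a point): Centre (half-way up) of the upright wooden spool of red thread, 50 diameter, 60 high, 0.06 kg; top and bottom flanges about 11 thick, a red paper disc on its top end; to be gripped round the top flange. z up along the spool. It stands loose on the box floor, so its centre is 36 above the bench.
- spool_green_centre (a point): Centre of the upright wooden spool of green thread, 46 diameter, 55 high, a green paper disc on its top end, loose in the box; stays there.
- tray: Small open cream card tray, loose on the bench, outside 80 (x) x 120 (y) x 28 high, walls 2, floor 2 thick, 0.12 kg. Origin at the centre of its underside, z up.

How it is judged:
By the outcome, as a careful person would: the job done as asked, in the order asked, and still so for the second after the job is handed in, with the robot touching nothing.
It also fails if it takes over 72 s, if anything falls off the work surface, if the arm or the gripper's body presses on something with over 40 N, if the wrist force passes 120 N, or if a joint passes its speed limit or range.

ROBOT

A 6-joint arm with a two-finger parallel gripper is mounted at the origin on the work surface; the furniture and walls round the work are solid. World frame = base frame: x ahead of the robot, y to its left, z up, the work surface at z = 0. Lengths are in m, angles in rad, forces in N, time in s.
With the tool pointing down it reaches from about 0.375 to 0.9 m from the base axis. Payload 3.1 kg.
Tool frame: the origin (TCP) lies midway between the tips of the shut fingers; the grasp point (between the pads) lies 19 mm behind it (bot.grip_point_offset is the z of the grasp point in the tool frame, in m); z points along the fingers, x is the direction in which the jaws open and shut, and the axes are right-handed (so a half turn about z gives the same grasp; the last joint's range is limited). The gripper opens to 87 mm and grips with 3 to 60 N. Pads are 19 mm wide; open, the fingers measure 117 mm over their backs; the gripper's body (75 mm by 190 mm) begins 51 mm behind the grasp point.
Start: joints at [1.113, 0.527, 1.433, -0, 1.181, -0.178], TCP at [0.173, 0.601, 0.223] pointing down, gripper open.
Joint ranges: [-3.08, 3.08], [-0.75, 2.2], [0.22, 2.44], [-1.43, 4.57], [0, 2.65], [-2.85, 2.85]. Speed limits (rad/s): [2.79, 2.79, 3.14, 3.14, 3.14, 3.14].

INTERFACE

Orientations are given as a rotation vector (axis times angle).
In Python, from bench import status, snapshot, bot, masks_of gives the robot as it stands.
- The arm moves only by the tool drive_tool, never from a script. Its argument "steps" is a list that holds one entry, the list of rows, each a list of 7 numbers: the turn, a rotation vector about the world's x, y, z in degrees, then the shift along the world's x, y, z in mm, then the opening, from 0 (shut) to 1 (fully open). A call has 1 to 8 rows; each row is the pose to reach, as a shift and turn from the pose commanded when the call began; what a row does not reach only later rows make up. A row lasts 1/10 s, in which the tool goes at most 50 mm and 8.59 degrees, less where a joint would pass 70% of its speed; a pose out of reach is approached as far as the arm can. A call with a gripper value outside its range is refused whole. The fingers move at their own pace and stop on an object; "newtons" is the grip in N (left out, the last holds). Time passes only in rows, so rows that repeat a pose let the fingers close. It gives the time, the measured TCP pose, the force and the opening at its end, in the units of the state.
- status.state(): the state, without advancing time (a new reading comes with each control period).
- snapshot(name): name is "scene" or "top"; returns a dict with "frame" (400x640x3 uint8, red, green, blue), "range_z" (400x640 float32, m along the optical axis (not along the pixel's ray), 0 where there is no reading), "K" (3x3 intrinsics, pixels), "dist" ([k1, k2, p1, p2, k3] as OpenCV has them; the pictures are not rectified), "R" (3x3) and "t" (3): a world point X has camera coordinates R X + t. Camera axes: x right, y down, z forward; pixel columns grow to the right and rows downward; lengths in m; the calibration is good to about 2 mm. A picture is of the moment at which its call begins.
- bot.finish_job(): hands the job in, once; it reports no verdict.
Trained networks look in the newest picture that a camera, given by its name, has taken for a name from the list of things; names that differ only in an ending like _2 or _b are one class to them, and where a whole thing is asked for, a point or a joint stands for the part that bears it (a point fixed in the world has none). Each returns a list of dicts, best first, with "score" (0 to 1); they miss things now and then, are a little off and sometimes report something else, mostly with a low value. They report only what shows in the picture. A call takes as long as a camera call.
- masks_of(camera, target): "mask" (400x640 bool, what is visible of it) and "xy" ([column, row] in pixels, amid what is visible of it).
The state is a dict: "clock": time; "joint_pos": joint angles; "qd": joint speeds; "joint_torque": joint torques, N m; "tcp_pos": TCP position; "ee_rot": TCP orientation; "wrist_force": force on the tool from outside, world axes, zero at the start; "torque": the same for the moment, N m; "width": finger opening in m.
Only numpy, scipy, OpenCV 4.12 (cv2) and the standard library are available. Lean on these libraries where they do the work, as an engineer would, in place of code of your own. Each camera call takes 0.05 s, during which the arm holds its last target. There are 200 camera calls.

## Working session

There is one attempt and no reset: what is moved stays moved. The work goes in short steps, Python scripts to look and compute and a tool call to move; the robot and the scene stay as the last step left them, time stands still between calls to the robot, and variables do not carry over. Pictures are saved under pics/ and viewed, about 8 in all and at most 12, crops included, and the job is handed in when it is done.

Besides the shell and the picture viewer there is one more tool, called after ">>>" by a JSON object that holds its "method" and its "body", one argument or row to a line. drive_tool: Moves the arm, as the interface text tells. Its arguments: {"type":"object","properties":{"steps":{"type":"array","items":{"type":"array","items":{"type":"array","items":{"type":"number"}}}},"newtons":{"type":"number"}},"required":["steps"]}

```bash
mkdir -p pics; ls
cat > h.py <<'E'
import numpy as np, cv2
from bench import status, snapshot, bot, masks_of
def pts(s,mask):
    v,u=np.nonzero(mask&(s["range_z"]>0)); z=s["range_z"][v,u]
    n=cv2.undistortPoints(np.stack([u,v],1).astype(float)[:,None],s["K"],s["dist"])[:,0]
    return (np.c_[n*z[:,None],z]-s["t"])@s["R"]
def ray(s,uv,h):
    n=cv2.undistortPoints(np.array([[uv]],float),s["K"],s["dist"])[0,0]
    d=s["R"].T@np.r_[n,1]; c=-s["R"].T@s["t"]
    return c+d*(h-c[2])/d[2]
E
python3 - <<'E'
from h import *
print(status.state())
for c in ("scene","top"):
    s=snapshot(c); cv2.imwrite(f"pics/{c}0.png",s["frame"][...,::-1])
    print(c,"cam at",-s["R"].T@s["t"])
    for n in ("thread_box","flap","flap_tab","spool_red_centre","spool_green_centre","tray"):
        for d in masks_of(c,n)[:2]:
            p=pts(s,d["mask"]); print(n,round(d["score"],2),d["xy"],d["mask"].sum(),np.percentile(p,[2,50,98],axis=0).round(3).tolist() if len(p) else None)
E
```

```text
pics
{'clock': 0.0, 'joint_pos': array([ 1.11247152e+00,  5.28454332e-01,  1.43392119e+00, -2.08655605e-05,
        1.18138787e+00, -1.78528161e-01]), 'qd': array([-0.00030922,  0.00123913, -0.00014031, -0.0007764 , -0.00162566,
       -0.00019669]), 'joint_torque': array([-6.87588963e-04, -4.40051007e+01, -1.76589417e+01,  6.33712811e-02,
        5.82104770e-02, -1.60516965e-04]), 'tcp_pos': array([0.17226083, 0.60002008, 0.2215729 ]), 'ee_rot': array([ 2.50869854,  1.889386  , -0.00303012]), 'wrist_force': array([-0.11791675,  0.23992251, -0.84510062]), 'torque': array([-0.02398219,  0.01412421, -0.03998926]), 'width': 0.08706089121824824}
scene cam at [0.33148947 0.66043048 0.93849567]
thread_box 0.78 [306.2, 284.4] 8113 [[0.409, 0.063, 0.006], [0.494, 0.207, 0.084], [0.582, 0.306, 0.099]]
flap 0.65 [304.7, 278.3] 6795 [[0.41, 0.064, 0.081], [0.495, 0.188, 0.085], [0.579, 0.296, 0.104]]
flap_tab 0.67 [308.7, 280.7] 6835 [[0.41, 0.064, 0.081], [0.495, 0.189, 0.085], [0.58, 0.297, 0.104]]
spool_green_centre 0.7 [335.6, 176.4] 1193 [[0.468, -0.258, -0.004], [0.523, -0.197, 0.002], [0.574, -0.124, 0.026]]
tray 0.74 [335.5, 177.0] 1130 [[0.469, -0.256, -0.004], [0.523, -0.196, 0.002], [0.572, -0.124, 0.026]]
top cam at [ 0.32376485 -0.01212795  0.92153121]
thread_box 0.6 [233.9, 214.4] 7333 [[0.41, 0.057, 0.033], [0.492, 0.171, 0.086], [0.581, 0.291, 0.091]]
flap 0.98 [232.3, 211.9] 7030 [[0.41, 0.06, 0.083], [0.494, 0.174, 0.086], [0.579, 0.293, 0.093]]
flap_tab 0.62 [232.4, 212.1] 6976 [[0.411, 0.06, 0.083], [0.494, 0.174, 0.086], [0.578, 0.293, 0.093]]
spool_red_centre 0.34 [231.6, 212.4] 7382 [[0.409, 0.058, 0.03], [0.492, 0.172, 0.086], [0.581, 0.293, 0.091]]
spool_green_centre 0.61 [385.7, 209.8] 1630 [[0.468, -0.253, -0.002], [0.52, -0.195, 0.002], [0.568, -0.132, 0.028]]
tray 0.76 [387.8, 206.2] 1706 [[0.469, -0.254, -0.002], [0.52, -0.195, 0.002], [0.57, -0.133, 0.028]]
```

Run:
```python
from h import *
a=cv2.imread("pics/scene0.png");b=cv2.imread("pics/top0.png")
A=cv2.resize(a[120:360,200:420],None,fx=1.8,fy=1.8,interpolation=cv2.INTER_CUBIC)
B=cv2.resize(b[120:320,170:435],None,fx=1.5,fy=1.5,interpolation=cv2.INTER_CUBIC)
h=max(A.shape[0],B.shape[0]);f=lambda i:cv2.copyMakeBorder(i,0,h-i.shape[0],0,0,cv2.BORDER_CONSTANT)
cv2.imwrite("pics/c0.png",np.hstack([f(A),f(B)]))
```

```text
(no output)
```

View pics/c0.png

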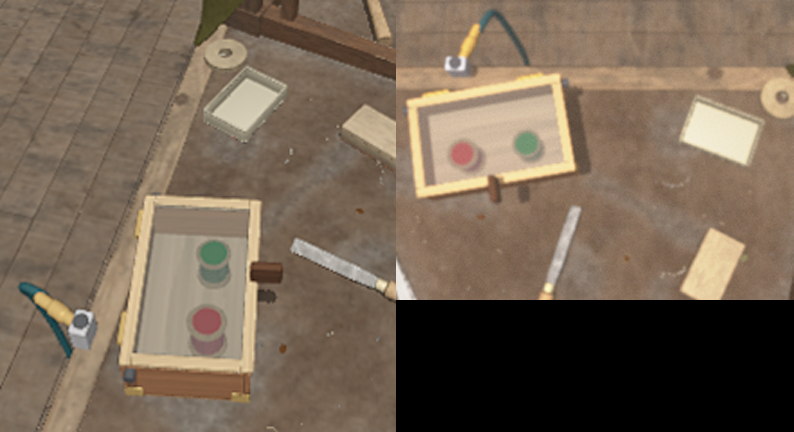

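View pics/top0.png

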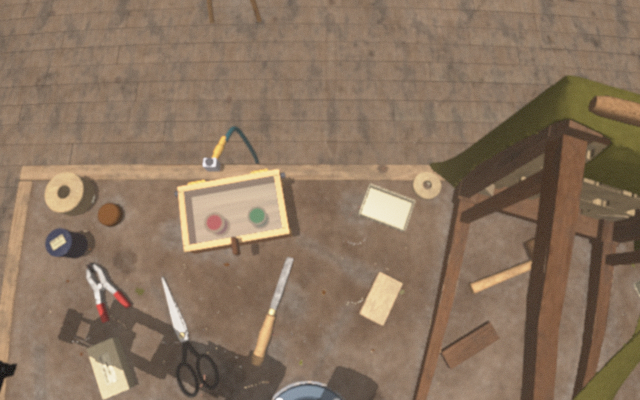

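Views 1–2: the red spool is at about top(214,222), the green one at (257,215), the tab at (236,245) facing the robot, and the tray at (387,207). The networks' "spool_green" hits landed on the tray, so I'll measure the spools by colour.

```bash
cat > m.py <<'E'
from h import *
from scipy.spatial.transform import Rotation as Ro
st=status.state(); R=Ro.from_rotvec(st["ee_rot"]).as_matrix()
print("tool x",R[:,0].round(3),"z",R[:,2].round(3),"grip off",bot.grip_point_offset)
for c in ("top","scene"):
    s=snapshot(c); hsv=cv2.cvtColor(s["frame"],cv2.COLOR_RGB2HSV).astype(int); H,S,V=[hsv[...,i] for i in range(3)]
    d=masks_of(c,"flap")[0]; m=d["mask"]
    p=pts(s,m); p=p[(p[:,2]>.07)&(p[:,2]<.098)]
    r=cv2.minAreaRect(p[:,:2].astype(np.float32)); print(c,"flap rect",np.round(r[0],4),np.round(r[1],4),round(r[2],1))
    # frame from outline at known height
    h=cv2.convexHull(np.argwhere(m)[:,::-1].astype(np.int32))
    box=cv2.dilate(m.astype(np.uint8),np.ones((5,5)))>0
    fl=np.zeros(m.shape,np.uint8); cv2.fillConvexPoly(fl,h,1); fl=fl>0
    print(" sat in flap: ", end="")
    for n,cond in (("red",((H<8)|(H>168))&(S>90)),("green",(H>38)&(H<95)&(S>60))):
        q=(fl&cond).astype(np.uint8); k,lab,stt,cen=cv2.connectedComponentsWithStats(q)
        i=1+np.argmax(stt[1:,4]); print(n,stt[i].tolist(),ray(s,cen[i],.066 if n=="red" else .061).round(4),end=" ")
    print()
    big=cv2.dilate(m.astype(np.uint8),np.ones((25,25)))>0
    q=(big&(V<95)); P=pts(s,q); t=P[(P[:,2]>.096)&(P[:,2]<.13)]; print(" tab pts",len(t),np.percentile(t,[5,50,95],axis=0).round(4).tolist() if len(t) else 0)
    d=masks_of(c,"tray")[0]; p=pts(s,d["mask"]); p=p[p[:,2]<.035]
    r=cv2.minAreaRect(p[:,:2].astype(np.float32)); print(" tray",np.round(r[0],4),np.round(r[1],4),round(r[2],1))
    # tall stuff near tray
    P=pts(s,np.ones(m.shape,bool)); f=P[(P[:,2]>.06)&(P[:,0]>.3)&(P[:,0]<.8)&(P[:,1]<-.1)&(P[:,1]>-.6)]
    for z in (.1,.3,.5): 
        g=f[(f[:,2]>z-.1)&(f[:,2]<z+.1)]; print(" tall",z,len(g),(g.min(0).round(2).tolist(),g.max(0).round(2).tolist()) if len(g) else "")
E
python3 m.py
```

```text
tool x [0.276 0.961 0.   ] z [ 0.  0. -1.] grip off -0.0187
top flap rect [0.484  0.1766] [0.1828 0.2468] 10.8
 sat in flap: red [207, 215, 15, 15, 170] [0.4711 0.2233 0.066 ] green [251, 214, 12, 7, 31] [0.4852 0.1227 0.061 ] 
 tab pts 15 [[0.3953, 0.1534, 0.0988], [0.4092, 0.1553, 0.1057], [0.4188, 0.157, 0.1104]]
 tray [ 0.5215 -0.1969] [0.1278 0.0921] 68.9
 tall 0.1 2305 ([0.47, -0.6, 0.06], [0.63, -0.31, 0.2])
 tall 0.3 5005 ([0.46, -0.6, 0.2], [0.62, -0.31, 0.4])
 tall 0.5 14551 ([0.3, -0.52, 0.4], [0.62, -0.3, 0.51])
scene flap rect [0.4846 0.1743] [0.1852 0.2429] 10.5
 sat in flap: red [307, 291, 16, 15, 175] [0.4716 0.2228 0.066 ] green [312, 254, 14, 13, 139] [0.4892 0.1232 0.061 ] 
 tab pts 110 [[0.3945, 0.1577, 0.0977], [0.4099, 0.1663, 0.1099], [0.4286, 0.1698, 0.1195]]
 tray [ 0.5247 -0.2023] [0.1496 0.1029] 71.6
 tall 0.1 2062 ([0.34, -0.6, 0.06], [0.63, -0.31, 0.2])
 tall 0.3 3544 ([0.46, -0.6, 0.2], [0.63, -0.31, 0.4])
 tall 0.5 2953 ([0.3, -0.48, 0.4], [0.62, -0.3, 0.46])
```

>>> {"method": "drive_tool", "body": {
  "steps": [
    [[0,0,8,60,-110,0,1],[0,0,16,119,-220,0,1],[0,0,26.6,180,-330,0,1],[0,0,26.6,238,-440,0,1],[0,0,26.6,238,-440,0,1],[0,0,26.6,238,-440,0,1],[0,0,26.6,238,-440,0,1],[0,0,26.6,238,-440,0,1]]
  ]
}}

```text
clock: 1.8
tcp_pos: [0.3623, 0.2502, 0.2229]
ee_rot: [2.007, 2.416, 0.002]
wrist_force: [1.4, 0.4, 0.0]
width: 0.0867
```

>>> {"method": "drive_tool", "body": {
  "steps": [
    [[0,0,0,0,0,0,1],[0,0,0,0,0,0,0.6],[0,0,0,0,0,0,0.6],[0,0,0,0,0,0,0.6]]
  ]
}}

```text
clock: 2.2
tcp_pos: [0.3606, 0.253, 0.2225]
ee_rot: [-2.004, -2.419, 0.0]
wrist_force: [-0.6, 0.3, -0.0]
width: 0.0702
```

```bash
python3 m.py
python3 - <<'E'
from h import *
st=status.state(); print(st["clock"],st["tcp_pos"],st["ee_rot"],st["joint_pos"].round(3))
s=snapshot("scene");a=s["frame"][...,::-1]; cv2.imwrite("pics/c1.png",cv2.resize(a[140:370,200:430],None,fx=2.5,fy=2.5,interpolation=cv2.INTER_CUBIC))
E
```

```text
tool x [-0.186  0.983  0.   ] z [-0.  0. -1.] grip off -0.0187
top flap rect [0.4837 0.1747] [0.1826 0.2412] 10.3
 sat in flap: red [207, 215, 15, 15, 171] [0.4709 0.2231 0.066 ] green [251, 210, 9, 9, 34] [0.4928 0.1276 0.061 ] 
 tab pts 36 [[0.3942, 0.1535, 0.0974], [0.4086, 0.1557, 0.1105], [0.4234, 0.1606, 0.1218]]
 tray [ 0.5206 -0.1938] [0.1255 0.0912] 71.0
 tall 0.1 2321 ([0.47, -0.6, 0.06], [0.63, -0.31, 0.2])
 tall 0.3 4988 ([0.46, -0.6, 0.2], [0.62, -0.31, 0.4])
 tall 0.5 14536 ([0.3, -0.52, 0.4], [0.62, -0.3, 0.51])
scene flap rect [0.4955 0.1762] [0.1637 0.2435] 10.4
 sat in flap: red [307, 292, 16, 14, 170] [0.4717 0.2229 0.066 ] green [312, 254, 14, 13, 138] [0.4893 0.1232 0.061 ] 
 tab pts 100 [[0.4087, 0.1608, 0.0979], [0.4188, 0.1673, 0.1156], [0.4295, 0.1701, 0.1219]]
 tray [ 0.5285 -0.1939] [0.1256 0.1003] 69.1
 tall 0.1 1990 ([0.35, -0.6, 0.06], [0.63, -0.31, 0.2])
 tall 0.3 3543 ([0.46, -0.6, 0.2], [0.63, -0.31, 0.4])
 tall 0.5 2956 ([0.3, -0.48, 0.4], [0.62, -0.3, 0.45])
2.5 [0.36102853 0.25243796 0.22252925] [-2.00541629e+00 -2.41821822e+00  1.11842202e-04] [ 0.355  0.28   1.875 -0.     0.986 -1.401]
```

View pics/c1.png

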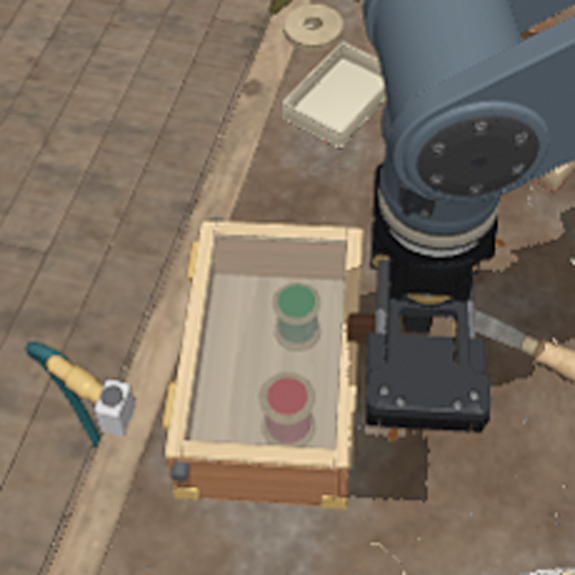

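The tab is at (0.412, 0.161) with its top at about 0.122; the box yaw is about 10.5°. Move above the tab, descend and pinch.

>>> {"method": "drive_tool", "body": {
  "steps": [
    [[0,0,0,25,-45,-20,0.5],[0,0,0,51,-91,-60,0.5],[0,0,0,51,-91,-60,0.5],[0,0,0,51,-91,-60,0.5],[0,0,0,51,-91,-60,0.5],[0,0,0,51,-91,-60,0.5]]
  ]
}}

```text
clock: 3.15
tcp_pos: [0.4123, 0.1615, 0.1631]
ee_rot: [2.006, 2.417, 0.001]
wrist_force: [-0.2, -0.6, -0.1]
width: 0.043
```

>>> {"method": "drive_tool", "body": {
  "steps": [
    [[0,0,0,0,0,-35,0.5],[0,0,0,0,0,-69,0.5],[0,0,0,0,0,-69,0.5],[0,0,0,0,0,-69,0.5]]
  ]
}}

```text
clock: 3.55
tcp_pos: [0.4121, 0.1615, 0.0941]
ee_rot: [-2.005, -2.418, 0.001]
wrist_force: [-0.3, 0.3, 0.5]
width: 0.0439
```

>>> {"method": "drive_tool", "body": {
  "steps": [
    [[0,0,0,0,0,0,0],[0,0,0,0,0,0,0],[0,0,0,0,0,0,0],[0,0,0,0,0,0,0],[0,0,0,0,0,0,0],[0,0,0,0,0,0,0]]
  ],
  "newtons": 15
}}

```text
clock: 4.15
tcp_pos: [0.4128, 0.1604, 0.094]
ee_rot: [2.006, 2.416, 0.0]
wrist_force: [-0.2, -2.6, 5.5]
width: 0.0121
```

Run:
```python
from h import *
st=status.state(); print(st["clock"],st["tcp_pos"],st["wrist_force"],st["width"],st["joint_pos"].round(3))
ex=np.array([np.cos(np.radians(10.5)),np.sin(np.radians(10.5))])
r=165; z=32
for t in np.arange(.05,1.51,.05):
    d=r*(1-np.cos(t))+z*np.sin(t); print(round(t,2),(ex*d).round(1),round(r*np.sin(t)-z*(1-np.cos(t)),1))
s=snapshot("scene");a=s["frame"][...,::-1]; cv2.imwrite("pics/c2.png",cv2.resize(a[160:370,220:430],None,fx=2.2,fy=2.2,interpolation=cv2.INTER_CUBIC))
```

```text
4.15 [0.41275347 0.16040525 0.09397694] [-0.23103318 -2.5872397   5.53428305] 0.012094477363417323 [ 1.180e-01  5.210e-01  1.998e+00 -1.000e-03  6.220e-01 -1.637e+00]
0.05 [1.8 0.3] 8.2
0.1 [4.  0.7] 16.3
0.15 [6.5 1.2] 24.3
0.2 [9.5 1.8] 32.1
0.25 [12.8  2.4] 39.8
0.3 [16.5  3.1] 47.3
0.35 [20.6  3.8] 54.6
0.4 [25.1  4.6] 61.7
0.45 [29.8  5.5] 68.6
0.5 [34.9  6.5] 75.2
0.55 [40.4  7.5] 81.5
0.6 [46.1  8.5] 87.6
0.65 [52.1  9.7] 93.3
0.7 [58.4 10.8] 98.8
0.75 [65. 12.] 103.9
0.8 [71.8 13.3] 108.7
0.85 [78.8 14.6] 113.1
0.9 [86.  15.9] 117.1
0.95 [93.5 17.3] 120.8
1.0 [101.1  18.7] 124.1
1.05 [108.8  20.2] 127.0
1.1 [116.7  21.6] 129.6
1.15 [124.7  23.1] 131.7
1.2 [132.8  24.6] 133.4
1.25 [140.9  26.1] 134.7
1.3 [149.2  27.6] 135.5
1.35 [157.4  29.2] 136.0
1.4 [165.7  30.7] 136.0
1.45 [173.9  32.2] 135.7
1.5 [182.1  33.8] 134.9
```

View pics/c2.png

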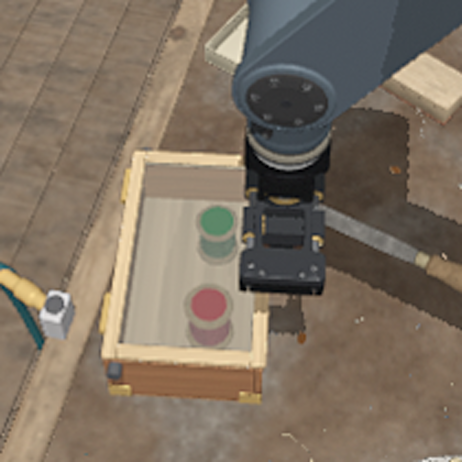

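The picture shows the jaws over the tab, and the width of 12.1 mm equals the fin thickness, so the tab is pinched. Start raising the flap along its arc.

>>> {"method": "drive_tool", "body": {
  "steps": [
    [[0,0,0,2,0,8,0],[0,0,0,4,1,16,0],[0,0,0,6.5,1,24,0],[0,0,0,9.5,2,32,0],[0,0,0,13,2.5,40,0],[0,0,0,16.5,3,47,0],[0,0,0,20.5,4,54.5,0],[0,0,0,25,4.5,61.5,0]]
  ]
}}

```text
clock: 5.0
tcp_pos: [0.4352, 0.1645, 0.1552]
ee_rot: [-2.005, -2.415, 0.007]
wrist_force: [-2.0, -3.9, -3.1]
width: 0.0119
```

Forces are low and the width is steady, so continue in increments from θ=0.4 to 0.8, 1.2 and 1.5.

>>> {"method": "drive_tool", "body": {
  "steps": [
    [[0,0,0,5,1,7,0],[0,0,0,10,2,13.5,0],[0,0,0,15,3,20,0],[0,0,0,21,4,26,0],[0,0,0,27,5,31.5,0],[0,0,0,33,6,37,0],[0,0,0,40,7.5,42,0],[0,0,0,46.5,8.5,47,0]]
  ]
}}

```text
clock: 5.8
tcp_pos: [0.48, 0.1728, 0.202]
ee_rot: [-2.003, -2.413, 0.012]
wrist_force: [-3.7, -3.8, -0.9]
width: 0.0118
```

>>> {"method": "drive_tool", "body": {
  "steps": [
    [[0,0,0,7,1,4.5,0],[0,0,0,14,2.5,8.5,0],[0,0,0,21.5,4,12,0],[0,0,0,29,5.5,15.5,0],[0,0,0,37,7,18.5,0],[0,0,0,45,8.5,21,0],[0,0,0,53,10,23,0],[0,0,0,61,11.5,24.5,0]]
  ]
}}

```text
clock: 6.6
tcp_pos: [0.5427, 0.1844, 0.2276]
ee_rot: [-2.005, -2.415, 0.008]
wrist_force: [-3.6, -5.3, 4.7]
width: 0.0122
```

Run:
```python
from h import *
st=status.state(); print(st["clock"],st["tcp_pos"],st["wrist_force"],st["width"],st["joint_pos"].round(3))
s=snapshot("scene");a=s["frame"][...,::-1]; cv2.imwrite("pics/c3.png",cv2.resize(a[100:370,200:470],None,fx=2,fy=2,interpolation=cv2.INTER_CUBIC))
```

```text
6.6 [0.54265067 0.18442568 0.2276145 ] [-3.61818436 -5.32465478  4.68419107] 0.012215163386422435 [ 0.134  0.454  1.555 -0.002  1.138 -1.621]
```

View pics/c3.png

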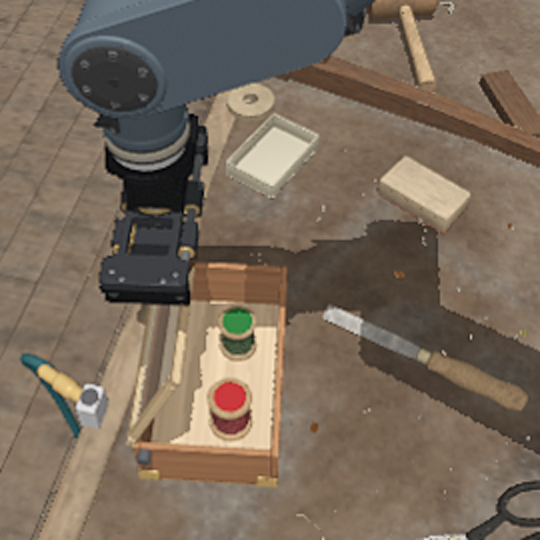

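The flap is at about 1.2 rad with both spools standing. Raise it nearly to the stop, release, rise and go over the red spool.

>>> {"method": "drive_tool", "body": {
  "steps": [
    [[0,0,0,8,1.5,1,0],[0,0,0,16,3,2,0],[0,0,0,24.5,4.5,2.5,0],[0,0,0,33,6,2.5,0],[0,0,0,41,7.5,2.5,0],[0,0,0,47,9,2,0],[0,0,0,47,9,2,0]]
  ]
}}

```text
clock: 7.35
tcp_pos: [0.5925, 0.1936, 0.2292]
ee_rot: [2.006, 2.416, -0.001]
wrist_force: [-0.3, -5.0, 1.9]
width: 0.0116
```

>>> {"method": "drive_tool", "body": {
  "steps": [
    [[0,0,0,0,0,0,0.75],[0,0,0,0,0,0,0.75],[0,0,0,0,0,35,0.75],[0,0,0,0,0,70,0.75],[0,0,0,-40,8,72,0.75],[0,0,0,-80,18,72,0.75],[0,0,0,-118,30,72,0.75],[0,0,0,-118,30,72,0.75]]
  ]
}}

```text
clock: 8.15
tcp_pos: [0.4679, 0.2262, 0.3005]
ee_rot: [-2.0, -2.416, 0.003]
wrist_force: [0.6, -0.1, 0.2]
width: 0.0632
```

```bash
cat > k.py <<'E'
from h import *
import sys
st=status.state(); print(st["clock"],st["tcp_pos"],st["wrist_force"],st["width"],st["joint_pos"].round(3))
for c in ("scene","top"):
    s=snapshot(c); hsv=cv2.cvtColor(s["frame"],cv2.COLOR_RGB2HSV).astype(int); H,S,V=[hsv[...,i] for i in range(3)]
    P=pts(s,s["range_z"]>0); I=np.argwhere(s["range_z"]>0)
    h=hsv[I[:,0],I[:,1]]
    b=(abs(P[:,0]-.5)<.09)&(abs(P[:,1]-.18)<.12)
    for n,cn,z in (("red",((h[:,0]<8)|(h[:,0]>168))&(h[:,1]>110),.066),("green",(h[:,0]>38)&(h[:,0]<95)&(h[:,1]>90),.061)):
        g=P[b&cn&(abs(P[:,2]-z)<.008)]; 
        if len(g): print(c,n,len(g),((g.max(0)+g.min(0))/2).round(4),g.mean(0).round(4))
    if c=="scene":cv2.imwrite(f"pics/{sys.argv[1]}.png",cv2.resize(s["frame"][100:370,200:470,::-1],None,fx=2,fy=2,interpolation=cv2.INTER_CUBIC))
E
python3 k.py c4
```

```text
8.15 [0.46785776 0.22619677 0.30054276] [ 0.57101245 -0.09945298  0.17215883] 0.06316126139745774 [ 0.233  0.297  1.59   0.003  1.258 -1.526]
scene red 191 [0.4722 0.226  0.0639] [0.472  0.2223 0.0649]
scene green 108 [0.4901 0.1269 0.0597] [0.4891 0.1267 0.0598]
top red 169 [0.4712 0.222  0.0669] [0.4711 0.2227 0.0668]
top green 128 [0.489  0.1224 0.061 ] [0.4888 0.1228 0.0614]
```

>>> {"method": "drive_tool", "body": {
  "steps": [
    [[0,0,0,-2,-2,-50,0.75],[0,0,0,-2,-2,-100,0.75],[0,0,0,-2,-2,-150,0.75],[0,0,0,-2,-2,-195,0.75],[0,0,0,-2,-2,-200,0.75],[0,0,0,-2,-2,-200,0.75]]
  ]
}}

```text
clock: 8.85
tcp_pos: [0.4726, 0.2222, 0.0997]
ee_rot: [-2.008, -2.415, 0.002]
wrist_force: [0.1, -0.0, -0.8]
width: 0.0654
```

>>> {"method": "drive_tool", "body": {
  "steps": [
    [[0,0,0,-1,0.5,-30,0.75],[0,0,0,-1,0.5,-58,0.75],[0,0,0,-1,0.5,-58,0.75],[0,0,0,-1,0.5,-58,0.5],[0,0,0,-1,0.5,-58,0.4],[0,0,0,-1,0.5,-58,0.4],[0,0,0,-1,0.5,-58,0.4]]
  ],
  "newtons": 12
}}

```text
clock: 9.55
tcp_pos: [0.4724, 0.2231, 0.0443]
ee_rot: [2.006, 2.415, 0.005]
wrist_force: [1.3, -0.5, 5.7]
width: 0.0463
```

```bash
python3 k.py c5
```

```text
9.55 [0.47237629 0.22306775 0.044272  ] [ 1.27236142 -0.49751904  5.72887919] 0.046298553148289824 [ 0.227  0.677  1.828 -0.     0.632 -1.528]
scene red 35 [0.4744 0.211  0.0657] [0.4746 0.2106 0.0657]
top red 15 [0.4611 0.224  0.0668] [0.4611 0.2249 0.0668]
top green 152 [0.4881 0.1236 0.0615] [0.4888 0.1235 0.0613]
```

View pics/c5.png

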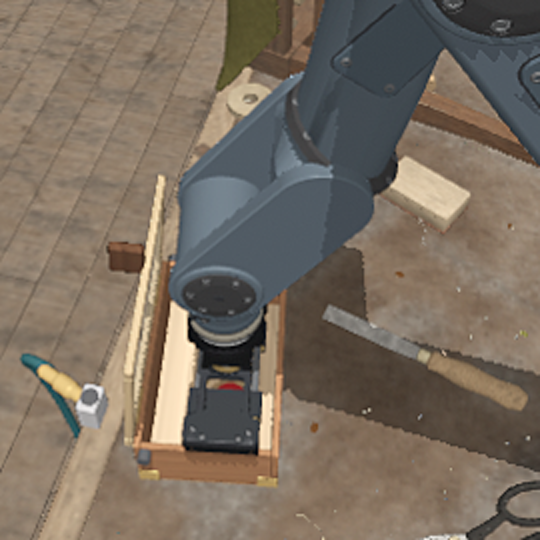

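The flap stands near-vertical and the gripper straddles the red spool. The 46 mm width is a bit under the 50 mm flange, so lift a little and check the grip.

>>> {"method": "drive_tool", "body": {
  "steps": [
    [[0,0,0,0,0,2,0.4],[0,0,0,0,0,2,0.4],[0,0,0,0,0,10,0.4],[0,0,0,0,0,20,0.4]]
  ]
}}

```text
clock: 10.05
tcp_pos: [0.4703, 0.2227, 0.0627]
ee_rot: [-2.007, -2.416, 0.002]
wrist_force: [0.4, 0.2, 0.3]
width: 0.0464
```

Run:
```python
from h import *
from scipy.spatial.transform import Rotation as Ro
st=status.state(); print(st["clock"],st["tcp_pos"],st["wrist_force"],st["width"]); c=st["tcp_pos"]
for k in ("top","scene"):
    s=snapshot(k); P=pts(s,np.ones((400,640),bool)); I=np.argwhere(s["range_z"]>0); h=cv2.cvtColor(s["frame"],cv2.COLOR_RGB2HSV)[I[:,0],I[:,1]].astype(int)
    g=P[((h[:,0]<8)|(h[:,0]>168))&(h[:,1]>130)&(np.linalg.norm(P[:,:2]-c[:2],axis=1)<.04)]
    print(k,len(g),np.percentile(g,[5,50,95],axis=0).round(4).tolist() if len(g) else "")
```

```text
10.05 [0.47031271 0.22272399 0.06269724] [0.43672358 0.19031584 0.25074971] 0.046379302890707956
top 23 [[0.446, 0.2035, 0.0845], [0.4584, 0.2167, 0.0865], [0.461, 0.2321, 0.1688]]
scene 28 [[0.4648, 0.2053, 0.0827], [0.4744, 0.2097, 0.0848], [0.4841, 0.213, 0.0867]]
```

The spool is held: its top went from 0.066 to 0.0855 and is level. Raise it out and head toward the middle, then check clearance to the stool near the tray.

>>> {"method": "drive_tool", "body": {
  "steps": [
    [[0,0,0,0,0,40,0.4],[0,0,0,0,0,85,0.4],[0,0,0,0,0,130,0.4],[0,0,0,0,0,160,0.4],[0,0,-8,0,-40,170,0.4],[0,0,-16,0,-80,170,0.4],[0,0,-24,0,-120,170,0.4],[0,0,-32,0,-160,170,0.4]]
  ]
}}

```text
clock: 10.95
tcp_pos: [0.4705, 0.0616, 0.2329]
ee_rot: [2.6, 1.763, 0.001]
wrist_force: [1.0, -0.3, 0.4]
width: 0.0463
```

>>> {"method": "drive_tool", "body": {
  "steps": [
    [[0,0,-8,5,-35,0,0.4],[0,0,-16,10,-70,0,0.4],[0,0,-24,15,-100,0,0.4],[0,0,-32,20,-125,0,0.4],[0,0,-40,20,-125,0,0.4],[0,0,-48,20,-125,0,0.4],[0,0,-48,20,-125,0,0.4]]
  ]
}}

```text
clock: 11.65
tcp_pos: [0.4906, -0.0624, 0.2325]
ee_rot: [-3.091, -0.56, 0.0]
wrist_force: [0.5, -0.0, 0.0]
width: 0.0466
```

Run:
```python
from h import *
st=status.state(); print(st["clock"],st["tcp_pos"],st["ee_rot"],st["wrist_force"],st["width"],st["joint_pos"].round(3)); print([a for a in dir(bot) if a[0]!='_'])
ims=[]
for c in ("scene","top"):
    s=snapshot(c); P=pts(s,np.ones((400,640),bool)); ims.append(s["frame"][...,::-1])
    Q=P[(P[:,1]<-.24)&(P[:,0]>.2)&(P[:,0]<.75)&(P[:,1]>-.6)]
    for z in np.arange(.05,.75,.1):
        g=Q[(Q[:,2]>z)&(Q[:,2]<z+.1)]
        print(c,round(z,2),[(round(x,2),round(float(g[(g[:,0]>x)&(g[:,0]<x+.08),1].max()),3)) for x in np.arange(.2,.75,.08) if ((g[:,0]>x)&(g[:,0]<x+.08)).sum()>3])
cv2.imwrite("pics/c6.png",np.vstack([cv2.resize(ims[0][60:360,180:560],None,fx=1,fy=1),ims[1][100:390,180:560]]))
```

```text
11.65 [ 0.49063091 -0.06242164  0.23251384] [-3.09103950e+00 -5.60057602e-01  4.72986196e-04] [ 0.47691214 -0.0018941   0.01804558] 0.04659129660919674 [-0.353  0.339  1.741  0.     1.062 -0.711]
['Unreachable', 'finish_job', 'grip_point_offset']
scene 0.05 [(np.float64(0.28), -0.297), (np.float64(0.36), -0.319), (np.float64(0.44), -0.344), (np.float64(0.52), -0.317), (np.float64(0.6), -0.33)]
scene 0.15 [(np.float64(0.44), -0.357), (np.float64(0.52), -0.322), (np.float64(0.6), -0.333)]
scene 0.25 [(np.float64(0.44), -0.356), (np.float64(0.6), -0.35)]
scene 0.35 [(np.float64(0.2), -0.281), (np.float64(0.28), -0.295), (np.float64(0.52), -0.346), (np.float64(0.6), -0.354)]
scene 0.45 [(np.float64(0.2), -0.283), (np.float64(0.52), -0.348)]
scene 0.55 []
scene 0.65 []
top 0.05 [(np.float64(0.2), -0.293), (np.float64(0.28), -0.299), (np.float64(0.36), -0.321), (np.float64(0.44), -0.342), (np.float64(0.52), -0.313), (np.float64(0.6), -0.312)]
top 0.15 [(np.float64(0.44), -0.358), (np.float64(0.52), -0.312), (np.float64(0.6), -0.333)]
top 0.25 [(np.float64(0.44), -0.358), (np.float64(0.52), -0.311), (np.float64(0.6), -0.342)]
top 0.35 [(np.float64(0.2), -0.274), (np.float64(0.28), -0.296), (np.float64(0.36), -0.318), (np.float64(0.44), -0.34), (np.float64(0.52), -0.326), (np.float64(0.6), -0.35)]
top 0.45 [(np.float64(0.2), -0.275), (np.float64(0.44), -0.41), (np.float64(0.52), -0.346), (np.float64(0.6), -0.363)]
top 0.55 []
top 0.65 []
```

View pics/c6.png

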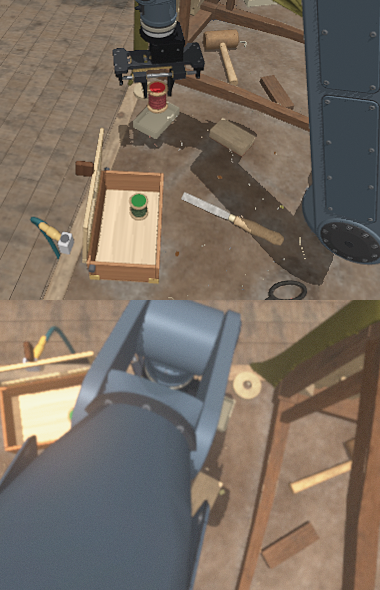

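The spool hangs upright at scene-crop (157,97), the flap is still nearly vertical, and green is standing at (138,205). There is enough room to the stool, so go above the tray.

>>> {"method": "drive_tool", "body": {
  "steps": [
    [[0,0,0,10,-40,0,0.4],[0,0,0,22,-80,0,0.4],[0,0,0,34,-123,-20,0.4],[0,0,0,34,-123,-60,0.4],[0,0,0,34,-123,-112,0.4],[0,0,0,34,-123,-112,0.4],[0,0,0,34,-123,-112,0.4]]
  ]
}}

```text
clock: 12.45
tcp_pos: [0.5243, -0.1845, 0.12]
ee_rot: [-3.089, -0.563, 0.004]
wrist_force: [0.8, 0.1, 0.2]
width: 0.0466
```

```bash
cat > t.py <<'E'
from h import *
import sys
st=status.state(); print(st["clock"],st["tcp_pos"],st["wrist_force"],st["width"]); c=st["tcp_pos"]; ims=[]
for k in ("scene","top"):
    s=snapshot(k); P=pts(s,np.ones((400,640),bool)); I=np.argwhere(s["range_z"]>0); h=cv2.cvtColor(s["frame"],cv2.COLOR_RGB2HSV)[I[:,0],I[:,1]].astype(int)
    g=P[((h[:,0]<8)|(h[:,0]>168))&(h[:,1]>130)&(np.linalg.norm(P[:,:2]-c[:2],axis=1)<.06)]
    print(k,len(g),np.percentile(g,[5,50,95],axis=0).round(4).tolist() if len(g) else "")
    for d in masks_of(k,"tray")[:1]:
        p=pts(s,d["mask"]); p=p[p[:,2]<.035]; r=cv2.minAreaRect(p[:,:2].astype(np.float32)); print(" tray",d["score"],np.round(r[0],4),np.round(r[1],4),round(r[2],1))
    ims.append(s["frame"][...,::-1])
up=lambda i,f:cv2.resize(i,None,fx=f,fy=f,interpolation=cv2.INTER_CUBIC)
cv2.imwrite(f"pics/{sys.argv[1]}.png",np.hstack([up(ims[0][90:350,220:430],1.8),up(ims[1][150:410,170:430],1.8)[:468]]) if ims[1].shape[0]>=410 else np.hstack([up(ims[0][90:330,220:430],1.8),up(ims[1][150:390,220:430],1.8)]))
E
python3 t.py c7
```

```text
12.45 [ 0.52433027 -0.18448801  0.12000377] [0.75530292 0.11116025 0.15480693] 0.046635570070702945
scene 181 [[0.5057, -0.195, 0.0953], [0.5219, -0.1745, 0.1385], [0.5381, -0.1622, 0.1431]]
 tray 0.61 [ 0.5146 -0.2021] [0.1503 0.0831] 67.5
top 0
```

View pics/c7.png

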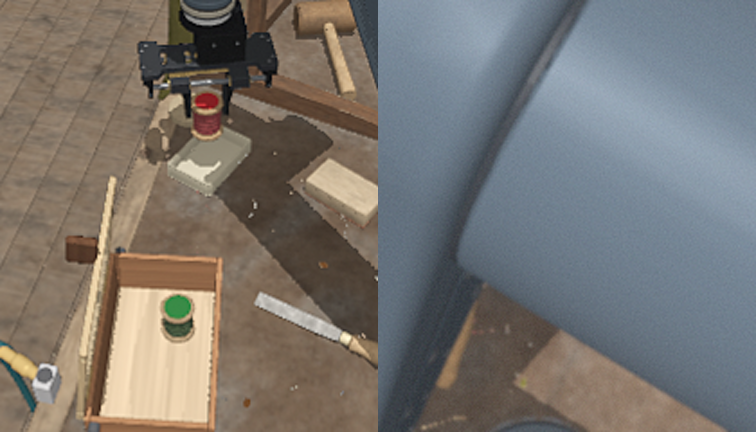

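The scene crop shows the red spool upright above the tray, with the tray at (210,160). Lower it.

>>> {"method": "drive_tool", "body": {
  "steps": [
    [[0,0,0,0,0,-30,0.4],[0,0,0,0,0,-60,0.4],[0,0,0,0,0,-73,0.4],[0,0,0,0,0,-76,0.4],[0,0,0,0,0,-78,0.4],[0,0,0,0,0,-80,0.4],[0,0,0,0,0,-80,0.4],[0,0,0,0,0,-80,0.4]]
  ]
}}

```text
clock: 13.45
tcp_pos: [0.5254, -0.1854, 0.0413]
ee_rot: [3.09, 0.561, 0.002]
wrist_force: [0.8, 0.2, 0.4]
width: 0.0463
```

>>> {"method": "drive_tool", "body": {
  "steps": [
    [[0,0,0,0,0,-1,0.4],[0,0,0,0,0,-2,0.4],[0,0,0,0,0,-2,0.4]]
  ]
}}

```text
clock: 13.75
tcp_pos: [0.5253, -0.1858, 0.0401]
ee_rot: [3.089, 0.561, 0.001]
wrist_force: [-2.3, -0.2, 9.4]
width: 0.0465
```

>>> {"method": "drive_tool", "body": {
  "steps": [
    [[0,0,0,0,0,-1,0.4],[0,0,0,0,0,-1,0.4]]
  ]
}}

```text
clock: 13.95
tcp_pos: [0.5247, -0.186, 0.0395]
ee_rot: [3.089, 0.562, -0.0]
wrist_force: [-3.9, -1.2, 12.7]
width: 0.0464
```

>>> {"method": "drive_tool", "body": {
  "steps": [
    [[0,0,0,0,0,1.5,0.4],[0,0,0,0,0,1.5,0.6],[0,0,0,0,0,1.5,0.85],[0,0,0,0,0,1.5,0.85],[0,0,0,0,0,1.5,0.85],[0,0,0,0,0,1.5,0.85]]
  ]
}}

```text
clock: 14.55
tcp_pos: [0.5249, -0.1851, 0.0388]
ee_rot: [-3.091, -0.561, 0.0]
wrist_force: [1.3, -0.3, 0.2]
width: 0.0718
```

>>> {"method": "drive_tool", "body": {
  "steps": [
    [[0,0,0,0,0,20,0.85],[0,0,0,0,0,50,0.85],[0,0,0,0,0,90,0.85],[0,0,0,0,0,140,0.85],[0,0,0,-20,30,180,0.85],[0,0,0,-50,70,200,0.85],[0,0,0,-80,110,200,0.85],[0,0,0,-110,150,200,0.85]]
  ]
}}

```text
clock: 15.35
tcp_pos: [0.4184, -0.0396, 0.24]
ee_rot: [3.09, 0.559, 0.004]
wrist_force: [0.4, 1.1, 0.4]
width: 0.0738
```

>>> {"method": "drive_tool", "body": {
  "steps": [
    [[0,0,0,-40,15,0,0.85],[0,0,0,-40,15,0,0.85],[0,0,0,-40,15,0,0.85]]
  ]
}}

```text
clock: 15.65
tcp_pos: [0.3786, -0.0252, 0.2393]
ee_rot: [3.09, 0.562, 0.002]
wrist_force: [0.2, -0.5, -0.3]
width: 0.0742
```

```bash
sed -i 's/c=st\["tcp_pos"\];/c=np.array([.524,-.186]);/' t.py; python3 t.py c8
```

```text
15.65 [ 0.37859353 -0.02520549  0.2393089 ] [ 0.20792501 -0.45847452 -0.32147173] 0.07423842909148165
scene 176 [[0.507, -0.1975, 0.0152], [0.5229, -0.1739, 0.0571], [0.5382, -0.1634, 0.0628]]
 tray 0.83 [ 0.5202 -0.1906] [0.1262 0.0825] 68.8
top 165 [[0.5096, -0.1974, 0.0603], [0.5239, -0.1843, 0.0624], [0.5384, -0.1704, 0.0645]]
 tray 0.88 [ 0.5168 -0.194 ] [0.1257 0.082 ] 69.9
```

View pics/c8.png

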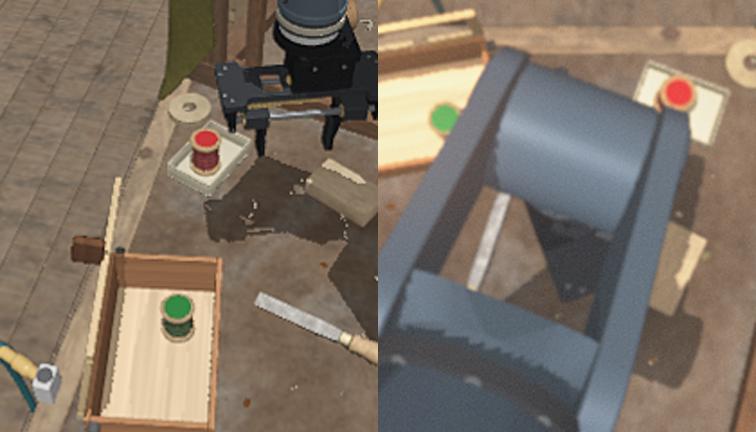

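The red spool stands upright in the tray (top at 0.062, centre (0.524,-0.184)), and green is still in the box. Let the flap sink with the arm clear of it.

>>> {"method": "drive_tool", "body": {
  "steps": [
    [[0,0,0,10,-20,0,0.85],[0,0,0,20,-50,0,0.85],[0,0,0,20,-50,0,0.85],[0,0,0,20,-50,0,0.85],[0,0,0,20,-50,0,0.85],[0,0,0,20,-50,0,0.85],[0,0,0,20,-50,0,0.85],[0,0,0,20,-50,0,0.85]]
  ]
}}

```text
clock: 16.65
tcp_pos: [0.3988, -0.0751, 0.2391]
ee_rot: [-3.091, -0.562, 0.0]
wrist_force: [0.1, -0.6, 0.4]
width: 0.0737
```

>>> {"method": "drive_tool", "body": {
  "steps": [
    [[0,0,0,0,0,0,0.85],[0,0,0,0,0,0,0.85],[0,0,0,0,0,0,0.85],[0,0,0,0,0,0,0.85],[0,0,0,0,0,0,0.85],[0,0,0,0,0,0,0.85],[0,0,0,0,0,0,0.85],[0,0,0,0,0,0,0.85]]
  ]
}}

```text
clock: 17.45
tcp_pos: [0.399, -0.0756, 0.239]
ee_rot: [-3.091, -0.561, 0.0]
wrist_force: [-0.3, 0.4, -0.3]
width: 0.0738
```

>>> {"method": "drive_tool", "body": {
  "steps": [
    [[0,0,0,0,0,0,0.85],[0,0,0,0,0,0,0.85],[0,0,0,0,0,0,0.85],[0,0,0,0,0,0,0.85],[0,0,0,0,0,0,0.85],[0,0,0,0,0,0,0.85],[0,0,0,0,0,0,0.85],[0,0,0,0,0,0,0.85]]
  ]
}}

```text
clock: 18.25
tcp_pos: [0.399, -0.0756, 0.239]
ee_rot: [3.091, 0.561, 0.0]
wrist_force: [0.1, -0.1, -0.2]
width: 0.0742
```

>>> {"method": "drive_tool", "body": {
  "steps": [
    [[0,0,0,0,0,0,0.85],[0,0,0,0,0,0,0.85],[0,0,0,0,0,0,0.85],[0,0,0,0,0,0,0.85],[0,0,0,0,0,0,0.85],[0,0,0,0,0,0,0.85],[0,0,0,0,0,0,0.85],[0,0,0,0,0,0,0.85]]
  ]
}}

```text
clock: 19.05
tcp_pos: [0.399, -0.0756, 0.239]
ee_rot: [-3.091, -0.561, 0.0]
wrist_force: [1.0, 0.2, -0.0]
width: 0.0736
```

```bash
cat > f.py <<'E'
from h import *
# flap angle from pale/any points above the box rim, in box axes relative to the hinge
a=np.radians(10.5); ex=np.array([np.cos(a),np.sin(a)]); ey=np.array([-ex[1],ex[0]]); hg=np.array([.5747,.192])
for c in ("scene","top"):
    s=snapshot(c); P=pts(s,np.ones((400,640),bool)); q=P[:,:2]-hg; u=-q@ex; v=q@ey; z=P[:,2]-.084
    m=(abs(v)<.12)&(abs(np.hypot(u,z)-.148)<.006)&(z>-.01)&(abs(v)>.02); t=np.arctan2(z[m],u[m])
    print(status.state()["clock"],c,m.sum(),np.percentile(t,[10,50,90]).round(3) if m.any() else "")
E
python3 f.py
```

```text
19.1 scene 609 [-0.048  1.317  1.357]
19.15 top 745 [-0.036  1.306  1.345]
```

The flap is at about 1.33 rad and sinking as described, with about 16 s to go. I'll wait using rows and spare camera calls.

```bash
python3 -c "
from h import *
for i in range(130): snapshot('top')
print(status.state()['clock'])"; python3 f.py
```

```text
25.65
25.7 scene 662 [-0.044  0.984  1.021]
25.75 top 793 [-0.034  0.976  1.012]
```

>>> {"method": "drive_tool", "body": {
  "steps": [
    [[0,0,0,0,0,0,0.85],[0,0,0,0,0,0,0.85],[0,0,0,0,0,0,0.85],[0,0,0,0,0,0,0.85],[0,0,0,0,0,0,0.85],[0,0,0,0,0,0,0.85],[0,0,0,0,0,0,0.85],[0,0,0,0,0,0,0.85]]
  ]
}}

```text
clock: 26.55
tcp_pos: [0.399, -0.0756, 0.239]
ee_rot: [3.091, 0.561, -0.0]
wrist_force: [0.1, 0.2, -0.8]
width: 0.0741
```

>>> {"method": "drive_tool", "body": {
  "steps": [
    [[0,0,0,0,0,0,0.85],[0,0,0,0,0,0,0.85],[0,0,0,0,0,0,0.85],[0,0,0,0,0,0,0.85],[0,0,0,0,0,0,0.85],[0,0,0,0,0,0,0.85],[0,0,0,0,0,0,0.85],[0,0,0,0,0,0,0.85]]
  ]
}}

```text
clock: 27.35
tcp_pos: [0.399, -0.0756, 0.239]
ee_rot: [3.091, 0.561, -0.0]
wrist_force: [-1.3, -0.0, 0.6]
width: 0.0736
```

>>> {"method": "drive_tool", "body": {
  "steps": [
    [[0,0,0,0,0,0,0.85],[0,0,0,0,0,0,0.85],[0,0,0,0,0,0,0.85],[0,0,0,0,0,0,0.85],[0,0,0,0,0,0,0.85],[0,0,0,0,0,0,0.85],[0,0,0,0,0,0,0.85],[0,0,0,0,0,0,0.85]]
  ]
}}

```text
clock: 28.15
tcp_pos: [0.399, -0.0756, 0.239]
ee_rot: [3.091, 0.561, 0.0]
wrist_force: [-0.9, 0.6, -0.3]
width: 0.0741
```

>>> {"method": "drive_tool", "body": {
  "steps": [
    [[0,0,0,0,0,0,0.85],[0,0,0,0,0,0,0.85],[0,0,0,0,0,0,0.85],[0,0,0,0,0,0,0.85],[0,0,0,0,0,0,0.85],[0,0,0,0,0,0,0.85],[0,0,0,0,0,0,0.85],[0,0,0,0,0,0,0.85]]
  ]
}}

```text
clock: 28.95
tcp_pos: [0.399, -0.0756, 0.239]
ee_rot: [-3.091, -0.561, 0.0]
wrist_force: [-0.2, -0.3, -0.5]
width: 0.074
```

>>> {"method": "drive_tool", "body": {
  "steps": [
    [[0,0,0,0,0,0,0.85],[0,0,0,0,0,0,0.85],[0,0,0,0,0,0,0.85],[0,0,0,0,0,0,0.85],[0,0,0,0,0,0,0.85],[0,0,0,0,0,0,0.85],[0,0,0,0,0,0,0.85],[0,0,0,0,0,0,0.85]]
  ]
}}

```text
clock: 29.75
tcp_pos: [0.399, -0.0756, 0.239]
ee_rot: [3.091, 0.561, 0.0]
wrist_force: [0.2, -0.5, -0.1]
width: 0.0742
```

>>> {"method": "drive_tool", "body": {
  "steps": [
    [[0,0,0,0,0,0,0.85],[0,0,0,0,0,0,0.85],[0,0,0,0,0,0,0.85],[0,0,0,0,0,0,0.85],[0,0,0,0,0,0,0.85],[0,0,0,0,0,0,0.85],[0,0,0,0,0,0,0.85],[0,0,0,0,0,0,0.85]]
  ]
}}

```text
clock: 30.55
tcp_pos: [0.399, -0.0756, 0.239]
ee_rot: [3.091, 0.561, -0.0]
wrist_force: [-0.3, 0.1, -0.1]
width: 0.0739
```

>>> {"method": "drive_tool", "body": {
  "steps": [
    [[0,0,0,0,0,0,0.85],[0,0,0,0,0,0,0.85],[0,0,0,0,0,0,0.85],[0,0,0,0,0,0,0.85],[0,0,0,0,0,0,0.85],[0,0,0,0,0,0,0.85],[0,0,0,0,0,0,0.85],[0,0,0,0,0,0,0.85]]
  ]
}}

```text
clock: 31.35
tcp_pos: [0.399, -0.0756, 0.239]
ee_rot: [3.091, 0.561, -0.0]
wrist_force: [-0.6, -0.1, -0.4]
width: 0.0741
```

>>> {"method": "drive_tool", "body": {
  "steps": [
    [[0,0,0,0,0,0,0.85],[0,0,0,0,0,0,0.85],[0,0,0,0,0,0,0.85],[0,0,0,0,0,0,0.85],[0,0,0,0,0,0,0.85],[0,0,0,0,0,0,0.85],[0,0,0,0,0,0,0.85],[0,0,0,0,0,0,0.85]]
  ]
}}

```text
clock: 32.15
tcp_pos: [0.399, -0.0756, 0.239]
ee_rot: [3.091, 0.561, -0.0]
wrist_force: [-0.9, -0.1, 0.3]
width: 0.0741
```

>>> {"method": "drive_tool", "body": {
  "steps": [
    [[0,0,0,0,0,0,0.85],[0,0,0,0,0,0,0.85],[0,0,0,0,0,0,0.85],[0,0,0,0,0,0,0.85],[0,0,0,0,0,0,0.85],[0,0,0,0,0,0,0.85],[0,0,0,0,0,0,0.85],[0,0,0,0,0,0,0.85]]
  ]
}}

```text
clock: 32.95
tcp_pos: [0.399, -0.0756, 0.239]
ee_rot: [-3.091, -0.561, 0.0]
wrist_force: [-0.1, -0.9, -0.3]
width: 0.0735
```

```bash
python3 f.py
```

```text
33.0 scene 459 [0.113 0.131 0.144]
33.05 top 532 [-0.027  0.133  0.145]
```

>>> {"method": "drive_tool", "body": {
  "steps": [
    [[0,0,0,0,0,0,0.85],[0,0,0,0,0,0,0.85],[0,0,0,0,0,0,0.85],[0,0,0,0,0,0,0.85],[0,0,0,0,0,0,0.85],[0,0,0,0,0,0,0.85],[0,0,0,0,0,0,0.85],[0,0,0,0,0,0,0.85]]
  ]
}}

```text
clock: 33.85
tcp_pos: [0.399, -0.0756, 0.239]
ee_rot: [-3.091, -0.561, 0.0]
wrist_force: [0.5, -0.1, -0.1]
width: 0.0739
```

>>> {"method": "drive_tool", "body": {
  "steps": [
    [[0,0,0,0,0,0,0.85],[0,0,0,0,0,0,0.85],[0,0,0,0,0,0,0.85],[0,0,0,0,0,0,0.85],[0,0,0,0,0,0,0.85],[0,0,0,0,0,0,0.85],[0,0,0,0,0,0,0.85],[0,0,0,0,0,0,0.85]]
  ]
}}

```text
clock: 34.65
tcp_pos: [0.399, -0.0756, 0.239]
ee_rot: [-3.091, -0.561, 0.0]
wrist_force: [-0.9, -0.1, 0.1]
width: 0.0736
```

>>> {"method": "drive_tool", "body": {
  "steps": [
    [[0,0,0,0,0,0,0.85],[0,0,0,0,0,0,0.85],[0,0,0,0,0,0,0.85],[0,0,0,0,0,0,0.85],[0,0,0,0,0,0,0.85],[0,0,0,0,0,0,0.85],[0,0,0,0,0,0,0.85],[0,0,0,0,0,0,0.85]]
  ]
}}

```text
clock: 35.45
tcp_pos: [0.399, -0.0756, 0.239]
ee_rot: [-3.091, -0.561, 0.0]
wrist_force: [-0.0, -0.3, 0.2]
width: 0.0739
```

```bash
python3 f.py; python3 t.py c9
```

```text
35.5 scene 430 [0.002 0.015 0.03 ]
35.55 top 459 [0.015 0.027 0.039]
35.55 [ 0.39901256 -0.07562843  0.23902258] [-0.49241426  0.99100685 -0.54181348] 0.07345495830493665
scene 170 [[0.5071, -0.1966, 0.0157], [0.5232, -0.1744, 0.0575], [0.5382, -0.1618, 0.0627]]
 tray 0.63 [ 0.5244 -0.2061] [0.1505 0.1015] 69.5
top 0
```

View pics/c9.png

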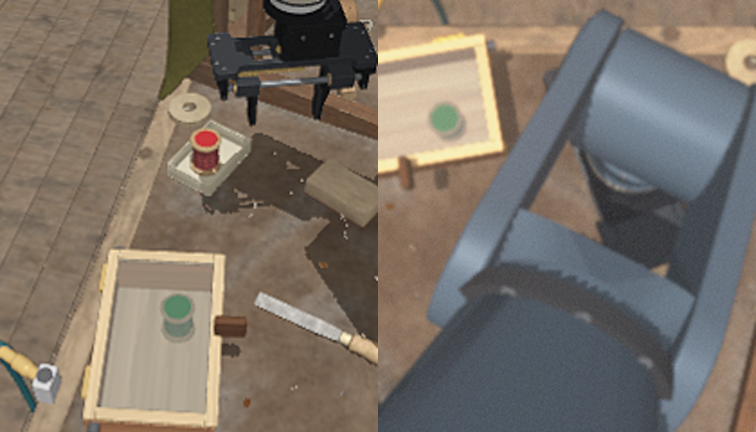

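The flap looks shut: the 0.015–0.027 rad reading matches its 88 mm top surface. Wait a little more and confirm it no longer changes before handing in.

>>> {"method": "drive_tool", "body": {
  "steps": [
    [[0,0,0,0,0,0,0.85],[0,0,0,0,0,0,0.85],[0,0,0,0,0,0,0.85],[0,0,0,0,0,0,0.85],[0,0,0,0,0,0,0.85],[0,0,0,0,0,0,0.85],[0,0,0,0,0,0,0.85],[0,0,0,0,0,0,0.85]]
  ]
}}

```text
clock: 36.55
tcp_pos: [0.399, -0.0756, 0.239]
ee_rot: [3.091, 0.561, -0.0]
wrist_force: [-0.7, -0.1, -1.0]
width: 0.0738
```

>>> {"method": "drive_tool", "body": {
  "steps": [
    [[0,0,0,0,0,0,0.85],[0,0,0,0,0,0,0.85],[0,0,0,0,0,0,0.85],[0,0,0,0,0,0,0.85],[0,0,0,0,0,0,0.85],[0,0,0,0,0,0,0.85],[0,0,0,0,0,0,0.85],[0,0,0,0,0,0,0.85]]
  ]
}}

```text
clock: 37.35
tcp_pos: [0.399, -0.0756, 0.239]
ee_rot: [-3.091, -0.561, 0.0]
wrist_force: [0.2, -0.0, -0.1]
width: 0.0742
```

```bash
python3 f.py; python3 -c "
from bench import bot; print(bot.finish_job())"
```

```text
37.4 scene 427 [0.002 0.016 0.029]
37.45 top 456 [0.014 0.028 0.04 ]
the job is handed in; nothing more can be done
None
```

The red spool is standing upright in the cream tray, the green spool is still in the box, and the flap is shut. I handed the job in at 37.5 s.

- **How it went:** I pinched the tab, raised the flap nearly to its stop and let go. While it was still up I lifted the red spool out by its top and set it in the tray. Then I kept the arm clear while the flap sank shut by itself.
- **Last checks:** The flap angle read 0.016 rad (scene camera) and 0.028 rad (top camera). It was unchanged over the last 2 s and matches a flap resting on the rim. The red spool's top is at about 0.062 m, as expected for a spool standing on the tray floor, and the robot was touching nothing.
- **Forces:** The largest wrist reading was about 13 N, when the spool touched the tray.
- **Disagreements:**
  - The networks labelled the tray as the green spool, so I found both spools by colour instead.
  - The grip width was 46 mm, not the 50 mm of the flange, but the spool held level.
  - At the end the arm hid the tray from the top camera, so the last check on the red spool used the scene camera only. The top camera had confirmed the spool just after I set it down.

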